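Fit the winged handle to the glue press

ROBOT

A 7-joint arm with a two-finger parallel gripper is mounted at the origin on the work surface. World frame = base frame: x ahead of the robot, y to its left, z up, the work surface at z = 0. Lengths are in m, angles in rad, forces in N, time in s.
With the tool pointing down it reaches from about 0.425 to 0.875 m from the base axis. Payload 4.7 kg.
Tool frame: the origin (TCP) lies between the finger pads, 19 mm behind the fingertips; this is the grasp point; z points along the fingers, y is the line along which they close (so a half turn about z gives the same grasp; the last joint's range is limited). The gripper opens to 87 mm and grips with 3 to 60 N. Pads are 19 mm wide; open, the fingers measure 117 mm over their backs; the gripper's body (75 mm by 190 mm) begins 51 mm behind the grasp point.
Start: joints at [1.325, 0.321, -0.07, 1.45, 0.023, 1.371, -0.057], TCP at [0.167, -0.628, 0.241] pointing down, gripper open.
Joint ranges: [-2.86, 2.86], [-0.3, 2.09], [-1.38, 1.24], [0.06, 2.45], [-1.56, 4.7], [0.09, 2.05], [-2.69, 2.69]. Speed limits (rad/s): [2.57, 2.57, 3.14, 3.14, 3.14, 3.14, 3.14].

INTERFACE

Orientations are given as a 3x3 rotation matrix whose columns are the frame's x, y, z axes.
In Python, from station import monitor, imaging, workorder gives the robot as it stands.
- The arm moves only by the tool arm_command, never from a script. Its argument "rows" is one flat list of numbers, 6 for each row, row after row: the shift along the tool's x, y, z in m, then the turn, a rotation vector about the tool's x, y, z in degrees. A call has 1 to 12 rows; each row shifts and turns the commanded pose from where the row before left it, along the tool's axes as they then stand; what a row does not reach is not made up. A row lasts 1/12 s, in which the tool goes at most 41.7 mm and 7.16 degrees, less where a joint would pass 70% of its speed; a pose out of reach is approached as far as the arm can. A call is refused whole if a number of a shift passes 0.0417 or a number of a turn 7.16, either way. A call with a gripper value outside its range is refused whole. "grip" is the closure, from -1 (fully open) to 1 (shut), set as the call begins (left out, the last holds). The fingers move at their own pace and stop on an object; the grip force is fixed at half the most. Time passes only in rows, so rows that do not move let the fingers close. It gives the time, the measured TCP pose, the force, the opening and the grip force at its end, in the units of the state.
- monitor.sense(): the state, without advancing time (a new reading comes with each control period).
- imaging.snapshot(name): name is "side" or "top" or "wrist"; returns a dict with "img" (480x640x3 uint8, blue, green, red), "z_map" (480x640 float32, m along the optical axis (not along the pixel's ray), 0 where there is no reading), "camera_matrix" (3x3 intrinsics, pixels), "view" (4x4, takes a point from world to camera coordinates); the wrist camera has in their place "mount" (4x4, takes a point from camera to tool coordinates, whose origin is the TCP and whose axes are the flange's). Camera axes: x right, y down, z forward; pixel columns grow to the right and rows downward; lengths in m; the calibration is good to about 2 mm. A picture is of the moment at which its call begins: read the wrist's pose just before it.
- workorder.finish_job(): hands the job in; it is judged then, once.
The state is a dict: "clock": time; "joint_pos": joint angles; "qd": joint speeds; "joint_torque": joint torques, N m; "tcp_pos": TCP position; "orientation": TCP orientation; "wrist_force": force on the tool from outside, world axes, zero at the start; "ft_torque": the same for the moment, N m; "grip_width": finger opening in m; "finger_force": force on a finger pad.
Only numpy, scipy, OpenCV 4.12 (cv2) and the standard library are available. Lean on these libraries where they do the work, as an engineer would, in place of code of your own. Each camera call takes 0.05 s, during which the arm holds its last target. There are 200 camera calls.

TASK

The glue press has lost its handle. Take the winged handle with the six-sided hub and the toothed (splined) bore, lower it onto the splined screw end on top of the press, rocking it a little about the screw so that the teeth mesh, push it fully home against the collar and let go. Do not drop it, and leave the other handle, with the round hub and smooth bore, where it lies.

Things in the scene. Friction and masses are not known exactly. Their poses are not given: they have to be found in the camera images.
- handle: Steel winged handle, 0.45 kg, upright on the bench. Hexagonal hub 56 mm across flats, 44 high; grip the flats facing its +-y, TCP 28 mm above the underside. Through bore with 6 teeth, one mid-flat, 5 wide, tips 14 mm from the axis, valleys 20. Two 12 mm bar wings along +-x (within 35 deg of world x at the start), axis 31 mm up, 170 mm overall. Origin: bore axis, underside; z up.
- shaft: Fixed upright screw end on the press; does not turn. Origin: axis, top face of its 48 mm collar; z up. Above that: core 21 mm thick, 6 splines 5 wide, tips 17 mm from the axis, 34 high, one along x; cone nose to 50 mm. Handle meshes at handle yaw = shaft yaw + any multiple of 60 deg, with about 10 deg and 3 mm play. Home: hub's underside on the collar, both origins coincide.
- press: Green glue press, fixed to the bench. Origin: centre of its underside, straight below the screw end. Base 170 (x) x 250 (y) x 15 mm; crossbeam 50 x 250 mm along y, its top 130 mm up; two plain posts at y = +-100 mm with nuts, tops 145 mm up. The screw's collar top is 155 mm up, its nose 205 mm.
- plain_handle: The other winged handle, to be left alone: same size, steel and wings, but a round hub (56 mm across, 44 mm high) with a smooth round 30 mm bore. Origin: bore axis, underside. Upright on the bench, about 0.2 m or more from the splined handle; the two may swap places.
There are look-alikes about, which are no part of the job. Leave any blue or orange look-alike of the handle alone.

How it is judged:
At the end, for the whole second after the job is handed in: The splined handle is fully home on the screw end: its underside within 6 mm of the collar, its axis within 6 mm of the screw's, upright within 7 degrees, released and at rest; the other handle is within 30 mm of where it started (horizontal distance between handle and shaft below 0.006 m and z of handle in the frame of shaft between -0.005 and 0.006 m and angle between handle's own z axis and vertical below 0.12 rad and linear speed of handle below 0.02 m/s and distance of plain_handle from where it was at the start of the episode below 0.03 m); the robot touches nothing.
It fails at once if the splined handle is dropped (falls faster than 0.6 m/s out of the fingers) (linear speed of handle above 0.6 m/s and contact force between the fingers and handle below 0.1 N).
It fails at once if the smooth-bored handle is moved more than 30 mm (distance of plain_handle from where it was at the start of the episode above 0.03 m).
It also fails if it takes over 42 s, if anything falls off the work surface, if the arm or the gripper's body presses on something with over 40 N, if the wrist force passes 120 N, or if a joint passes its speed limit or range.

## Working session

There is one attempt and no reset: what is moved stays moved. The work goes in short steps, Python scripts to look and compute and a tool call to move; the robot and the scene stay as the last step left them, time stands still between calls to the robot, and variables do not carry over. Pictures are saved under pics/ and viewed, at most 10 in all, crops included, and the job is handed in when it is done.

Besides the shell and the picture viewer there is one more tool, called after "Call:" as name(argument=value, ...) on one line, values as JSON. arm_command: Moves the arm, as the interface text tells. Its arguments: {"type":"object","properties":{"rows":{"type":"array","items":{"type":"number"}},"grip":{"type":"number"}},"required":["rows"]}

```bash
mkdir -p pics; cat > h.py <<'E'
import numpy as np, cv2
from station import monitor, imaging, workorder
def snap(n):
    s=monitor.sense(); d=imaging.snapshot(n)
    if 'view' in d: T=np.linalg.inv(d['view'])
    else:
        W=np.eye(4); W[:3,:3]=np.array(s['orientation']); W[:3,3]=s['tcp_pos']; T=W@np.array(d['mount'])
    d['T']=T; return d
def world(d,u,v,z=None):
    K=d['camera_matrix']; z=d['z_map'][v,u] if z is None else z
    p=np.linalg.inv(K)@[u,v,1]*z
    return (d['T']@np.r_[p,1])[:3]
def cloud(d):
    v,u=np.mgrid[:480,:640]; z=d['z_map'].astype(float)
    p=np.stack([u*z,v*z,z],-1)@np.linalg.inv(d['camera_matrix']).T
    P=p@d['T'][:3,:3].T+d['T'][:3,3]; P[z==0]=np.nan; return P
def save(d,f): cv2.imwrite('pics/'+f,d['img'])
E
python3 - <<'E'
from h import *
s=monitor.sense();print({k:np.round(s[k],3).tolist() for k in s})
a=snap('top');b=snap('side')
save(a,'top.png');save(b,'side.png')
for d in(a,b):print(np.round(d['T'],3),d['camera_matrix'])
np.savez('snaps.npz',t=cloud(a),s=cloud(b))
E
```

```text
{'clock': 0.0, 'joint_pos': [1.325, 0.322, -0.07, 1.452, 0.023, 1.371, -0.057], 'qd': [-0.001, 0.001, -0.002, -0.0, -0.001, 0.001, 0.001], 'joint_torque': [0.0, -49.129, -0.404, -31.252, -0.064, 0.044, 0.0], 'tcp_pos': [0.167, -0.628, 0.24], 'orientation': [[0.966, 0.257, -0.001], [0.257, -0.966, 0.002], [-0.0, -0.002, -1.0]], 'wrist_force': [-0.181, -0.559, 0.27], 'ft_torque': [-0.012, -0.003, -0.002], 'finger_force': 0.0, 'grip_width': 0.087}
[[-0.016 -0.996  0.092  0.298]
 [-1.     0.014 -0.015 -0.076]
 [ 0.014 -0.093 -0.996  1.444]
 [ 0.     0.     0.     1.   ]] [[548.14982145   0.         325.76684255]
 [  0.         548.14982145 241.259426  ]
 [  0.           0.           1.        ]]
[[-0.996 -0.066  0.062  0.362]
 [-0.087  0.531 -0.843  0.704]
 [ 0.023 -0.845 -0.534  0.624]
 [ 0.     0.     0.     1.   ]] [[475.56831553   0.         319.93606682]
 [  0.         475.56831553 235.4094504 ]
 [  0.           0.           1.        ]]
```

View pics/top.png

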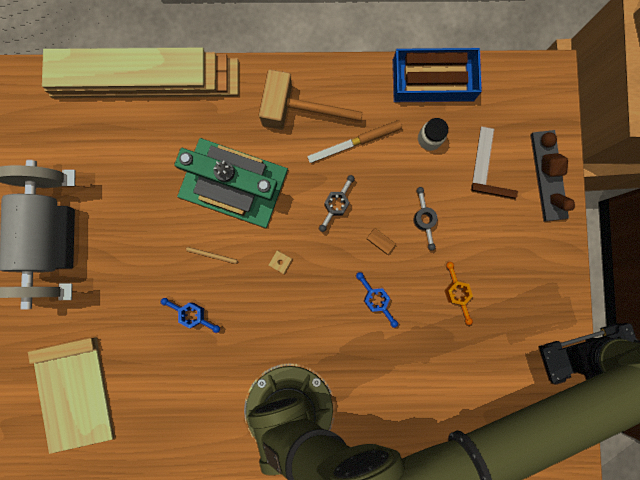

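View pics/side.png

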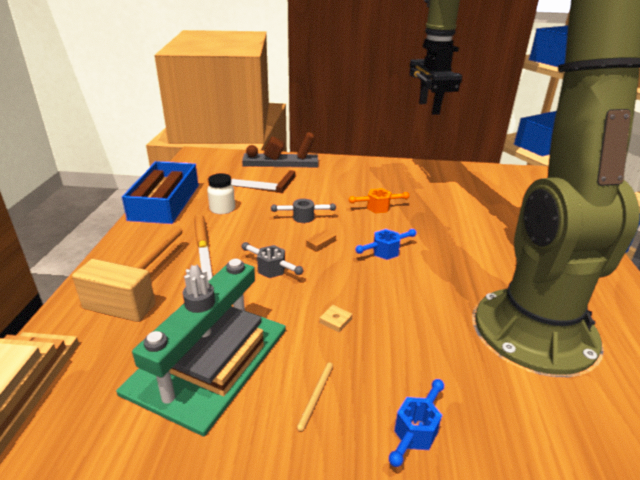

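The top view shows the steel splined hub at (337,204) with wing ends at (350,180) and (323,229), the plain handle at (426,218) and the screw at (223,171). In the side view the splined hub is at (271,261) and the screw at (199,285).

```bash
python3 - <<'E'
from h import *
z=np.load('snaps.npz');
t,s=z['t'],z['s']
def rep(n,P,zmin,zmax):
    Q=P.reshape(-1,3);Q=Q[np.isfinite(Q[:,2])];Q=Q[(Q[:,2]>zmin)&(Q[:,2]<zmax)]
    print(n,len(Q),'mean',Q.mean(0).round(4),'mid',((Q.min(0)+Q.max(0))/2).round(4),'span',np.ptp(Q,axis=0).round(3),'zmed',np.median(Q[:,2]).round(4))
    return Q
rep('h top',t[170:240,310:365],.038,.06)
rep('h side',s[235:285,240:305],.038,.06)
Q=rep('wings top',t[170:240,310:365],.02,.06)
rep('pl top',t[180:255,405:445],.038,.06)
rep('sh top',t[155:190,205:240],.16,.23)
rep('sh col',t[155:190,205:240],.147,.163)
rep('sh side',s[255:315,180:220],.16,.23)
rep('sh tip',s[255:315,180:220],.185,.23)
rep('bench',t[230:260,330:350],-.02,.02)
# wing yaw
for n,P in(('top',t[170:240,310:365]),('side',s[235:285,235:305])):
    Q=P.reshape(-1,3);Q=Q[(Q[:,2]>.022)&(Q[:,2]<.06)];C=Q[:,:2]-Q[:,:2].mean(0)
    w,v=np.linalg.eigh(C.T@C);print(n,'yaw',np.degrees(np.arctan2(v[1,1],v[0,1])))
# press beam yaw
P=t[120:230,170:295].reshape(-1,3);Q=P[(P[:,2]>.12)&(P[:,2]<.137)];C=Q[:,:2]-Q[:,:2].mean(0)
w,v=np.linalg.eigh(C.T@C);print('beam',np.degrees(np.arctan2(v[1,1],v[0,1])),Q.mean(0))
a=cv2.imread('pics/top.png');b=cv2.imread('pics/side.png')
f=lambda i,u,v,r=40:cv2.resize(i[v-r:v+r,u-r:u+r],(390,390),interpolation=2)
cv2.imwrite('pics/crop.png',np.hstack([f(a,337,204),f(a,223,171)]))
E
```

```text
h top 303 mean [ 0.5285 -0.1268  0.0428] mid [ 0.529  -0.1264  0.0442] span [0.138 0.09  0.012] zmed 0.0426
h side 336 mean [ 0.5291 -0.1266  0.0423] mid [ 0.5287 -0.1257  0.0423] span [0.141 0.084 0.009] zmed 0.0427
wings top 502 mean [ 0.5274 -0.1262  0.039 ] mid [ 0.5286 -0.1266  0.0353] span [0.147 0.091 0.03 ] zmed 0.0395
pl top 313 mean [ 0.4843 -0.3578  0.0427] mid [ 0.4851 -0.3575  0.0444] span [0.162 0.053 0.013] zmed 0.0422
sh top 156 mean [0.5881 0.1449 0.185 ] mid [0.5896 0.1467 0.1842] span [0.031 0.034 0.047] zmed 0.1875
sh col 171 mean [0.5852 0.1427 0.155 ] mid [0.5899 0.1464 0.1553] span [0.047 0.047 0.015] zmed 0.1549
sh side 526 mean [0.5889 0.1511 0.1806] mid [0.5911 0.1483 0.183 ] span [0.033 0.03  0.046] zmed 0.1815
sh tip 204 mean [0.5896 0.1494 0.1922] mid [0.5915 0.149  0.1954] span [0.032 0.026 0.021] zmed 0.1905
bench 597 mean [ 0.4228 -0.135  -0.0009] mid [ 0.4229 -0.135  -0.0026] span [0.079 0.052 0.019] zmed -0.0009
top yaw 149.90082746854404
side yaw 148.19849481843025
beam 69.9943540224736 [0.58800722 0.14425941 0.1293926 ]
```

View pics/crop.png

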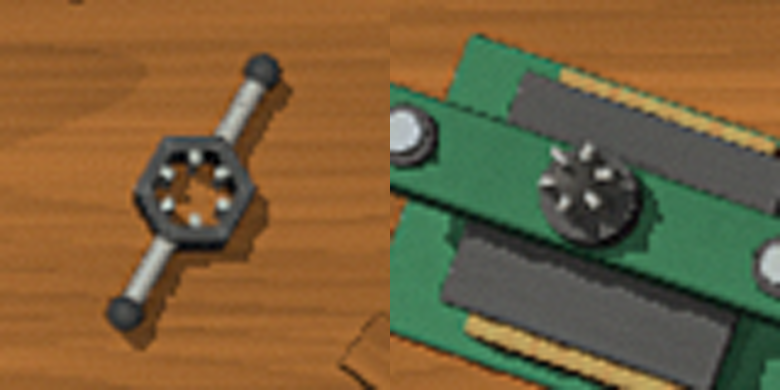

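The crop shows the hex hub with teeth mid-flat and its wings leaving from the corners, so handle yaw is about -30° (≡150°). The screw splines are visible, and the beam gives press yaw of about -20°. I'll move above the handle.

Call:
arm_command(rows=[0.012,-0.01,0,0,0,0,0.024,-0.0195,0,0,0,0,0.024,-0.0195,0,0,0,0,0.024,-0.0195,0,0,0,0,0.024,-0.0195,0,0,0,0,0.024,-0.0195,0,0,0,0,0.024,-0.0195,0,0,0,0,0.024,-0.0195,0,0,0,0,0.024,-0.0195,0,0,0,0,0.024,-0.0195,0,0,0,0,0.024,-0.0195,0,0,0,0,0.024,-0.0195,0,0,0,0], grip=-1)

```text
clock: 1.1
tcp_pos: [0.3765, -0.3388, 0.2409]
orientation: [[0.966, 0.257, -0.001], [0.257, -0.966, 0.0], [-0.0, -0.0, -1.0]]
wrist_force: [0.6, -0.8, -0.6]
grip_width: 0.0871
finger_force: 0.0
```

Call:
arm_command(rows=[0.024,-0.0195,0,0,0,0,0.024,-0.0195,0,0,0,0,0.024,-0.0195,0,0,0,0,0.024,-0.0195,0,0,0,0,0.024,-0.0195,0,0,0,0,0.024,-0.0195,0,0,0,0,0.024,-0.0195,0,0,0,0,0.024,-0.0195,0,0,0,0,0.0105,-0.0115,0,0,0,0])

```text
clock: 1.85
tcp_pos: [0.5304, -0.1222, 0.241]
orientation: [[0.965, 0.261, 0.001], [0.261, -0.965, 0.002], [0.001, -0.002, -1.0]]
wrist_force: [1.7, 0.2, -0.1]
grip_width: 0.0875
finger_force: 0.0
```

Call:
arm_command(rows=[0,0,0,0,0,-6.5,0,0,0,0,0,-6.5,0,0,0,0,0,-6.5,0,0,0,0,0,-6.5,0,0,0,0,0,-6.5,0,0,0,0,0,-6.5,0,0,0,0,0,-6.5,0,0,0,0,0,-6.5,0,0,0,0,0,-6.5,0,0,0,0,0,-6.5])

```text
clock: 2.68
tcp_pos: [0.5284, -0.1264, 0.2408]
orientation: [[0.17, 0.985, -0.001], [0.985, -0.17, 0.0], [-0.0, -0.001, -1.0]]
wrist_force: [0.0, 0.1, -0.7]
grip_width: 0.0871
finger_force: 0.0
```

Call:
arm_command(rows=[0,0,0,0,0,-6.5,0,0,0,0,0,-6.5,0,0,0,0,0,-6.5,0,0,0,0,0,-6.5,0,0,0,0,0,-6.5,0,0,0,0,0,-6.5,0,0,0,0,0,-6.5,0,0,0,0,0,-6.5,0,0,0,0,0,-6.5,0,0,0,0,0,-6.5,0,0,0,0,0,-4.5,0,0,0,0,0,0])

```text
clock: 3.68
tcp_pos: [0.5284, -0.1264, 0.2408]
orientation: [[-0.862, 0.508, -0.001], [0.508, 0.862, 0.0], [0.001, -0.0, -1.0]]
wrist_force: [-0.5, -0.5, 0.4]
grip_width: 0.0866
finger_force: 0.0
```

```bash
python3 - <<'E'
from h import *
s=monitor.sense();print(s['clock'],np.round(s['joint_pos'],3),np.round(s['tcp_pos'],4),np.round(s['orientation'],4))
d=snap('wrist');save(d,'w1.png');np.savez('w1.npz',c=cloud(d),T=d['T'],K=d['camera_matrix']);print(np.array(d['mount']).round(3))
E
```

```text
3.6833 [ 0.862  0.151 -0.739  1.696  0.104  1.335  1.143] [ 0.5284 -0.1264  0.2408] [[-8.615e-01  5.077e-01 -8.000e-04]
 [ 5.077e-01  8.615e-01  2.000e-04]
 [ 8.000e-04 -2.000e-04 -1.000e+00]]
[[ 0.001 -0.965 -0.261  0.072]
 [ 1.     0.001  0.001  0.   ]
 [-0.001 -0.261  0.965 -0.144]
 [ 0.     0.     0.     1.   ]]
```

View pics/w1.png

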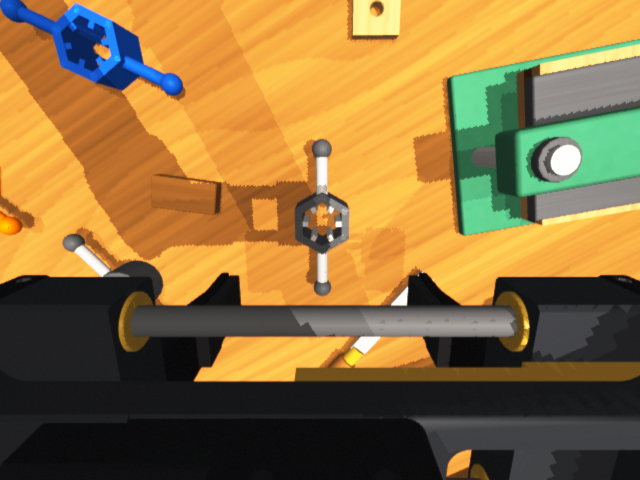

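The wrist view shows the hex toothed hub at (322,222) between the fingers, with wing balls at (321,148) and (322,287), so the yaw is well aligned. I'll measure its offset from the TCP.

```bash
python3 - <<'E'
from h import *
z=np.load('w1.npz');P=z['c']
s=monitor.sense();R=np.array(s['orientation']);p=np.array(s['tcp_pos'])
Q=P[185:262,285:360].reshape(-1,3);Q=Q[np.isfinite(Q[:,2])]
L=(Q-p)@R
H=L[(Q[:,2]>.040)&(Q[:,2]<.05)&(abs(L[:,1])<.05)&(abs(L[:,0])<.05)]
print('hub top, tool frame mid',(H.min(0)+H.max(0))/2,np.ptp(H,axis=0),len(H))
for u,v in((321,148),(322,287)):
    d=dict(camera_matrix=z['K'],T=z['T']);w=P[v,u];print(w,(w-p)@R)
W=P[140:292,305:340].reshape(-1,3);W=W[(W[:,2]>.02)&(W[:,2]<.06)];C=(W-p)@R;C=C[:,:2]-C[:,:2].mean(0);w,v=np.linalg.eigh(C.T@C);print('yaw in tool',np.degrees(np.arctan2(v[1,1],v[0,1])))
E
```

```text
hub top, tool frame mid [-0.00190472 -0.00117665  0.19738159] [0.06440365 0.05555238 0.00695442] 1478
[ 0.46346421 -0.09028569  0.04191116] [ 0.07416447 -0.0020425   0.19900383]
[ 0.5903971  -0.16399654  0.04178418] [-0.07261117 -0.00056662  0.19902572]
yaw in tool 179.55827909085252
```

Call:
arm_command(rows=[0,-0.001,0.02,0,0,0,0,0,0.03,0,0,0,0,0,0.03,0,0,0,0,0,0.03,0,0,0,0,0,0.03,0,0,0,0,0,0.025,0,0,0,0,0,0.02,0,0,0,0,0,0.015,0,0,0,0,0,0.008,0,0,0,0,0,0.005,0,0,0,0,0,0,0,0,0])

```text
clock: 4.65
tcp_pos: [0.5278, -0.1272, 0.0276]
orientation: [[-0.86, 0.51, -0.001], [0.51, 0.86, 0.0], [0.001, -0.0, -1.0]]
wrist_force: [-0.5, -0.2, 0.8]
grip_width: 0.0869
finger_force: 0.0
```

Call:
arm_command(rows=[0,0,0,0,0,0,0,0,0,0,0,0,0,0,0,0,0,0,0,0,0,0,0,0,0,0,0,0,0,0,0,0,0,0,0,0,0,0,0,0,0,0,0,0,0,0,0,0], grip=1)

```text
clock: 5.32
tcp_pos: [0.5282, -0.1278, 0.0286]
orientation: [[-0.861, 0.509, -0.0], [0.509, 0.861, -0.001], [-0.0, -0.001, -1.0]]
wrist_force: [-1.9, -0.9, 5.0]
grip_width: 0.0556
finger_force: 30.0
```

Call:
arm_command(rows=[0,0,-0.005,0,0,0,0,0,-0.01,0,0,0,0,0,-0.02,0,0,0,0,0,-0.025,0,0,0,0,0,-0.03,0,0,0,0,0,-0.03,0,0,0,0,0,-0.03,0,0,0,0,0,-0.03,0,0,0,0,0,-0.03,0,0,0,0,0,-0.025,0,0,0,0,0,-0.015,0,0,0,0,0,-0.01,0,0,0])

```text
clock: 6.32
tcp_pos: [0.5287, -0.1267, 0.2906]
orientation: [[-0.861, 0.509, 0.003], [0.509, 0.861, -0.001], [-0.003, 0.001, -1.0]]
wrist_force: [0.1, -0.1, -4.4]
grip_width: 0.0557
finger_force: 30.0
```

Call:
arm_command(rows=[0.005,0.01,0,0,0,0,0.01,0.02,0,0,0,0,0.012,0.024,0,0,0,0,0.012,0.024,0,0,0,0,0.012,0.024,0,0,0,0,0.012,0.024,0,0,0,0,0.012,0.024,0,0,0,0,0.008,0.018,0,0,0,0,0.004,0.01,0,0,0,0,0,0,0,0,0,0,0,0,0,0,0,0,0,0,0,0,0,0])

```text
clock: 7.32
tcp_pos: [0.5434, 0.0691, 0.2872]
orientation: [[-0.86, 0.51, -0.002], [0.51, 0.86, -0.001], [0.001, -0.002, -1.0]]
wrist_force: [-0.2, -0.1, -3.9]
grip_width: 0.0558
finger_force: 30.0
```

```bash
python3 - <<'E'
from h import *
s=monitor.sense();print(s['clock'],np.round(s['joint_pos'],3),np.round(s['tcp_pos'],4))
d=snap('wrist');save(d,'w2.png');np.savez('w2.npz',c=cloud(d),T=d['T'],K=d['camera_matrix'])
E
```

```text
7.3167 [ 0.628  0.163 -0.89   1.611  0.128  1.431  0.762] [0.5434 0.0691 0.2872]
```

View pics/w2.png

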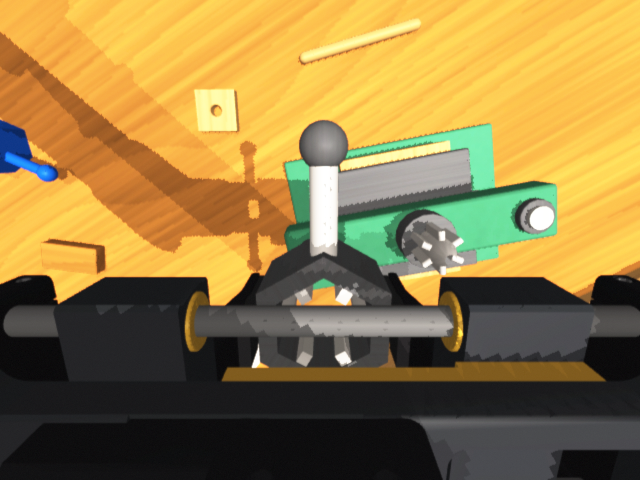

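The wrist view shows the held hub at about (322,310), square in the fingers, and the splined screw unobstructed at (438,248) on its collar. I'll fit the screw axis and the spline angles.

```bash
python3 - <<'E'
from h import *
from scipy.optimize import least_squares
z=np.load('w2.npz');P=z['c'];s=monitor.sense()
t=np.load('snaps.npz')
Q=P[195:280,390:475].reshape(-1,3)
for lo,hi in((.15,.16),(.16,.186),(.186,.192),(.194,.21)):
    A=Q[(Q[:,2]>lo)&(Q[:,2]<hi)];print(lo,len(A),((A.min(0)+A.max(0))/2).round(4),np.ptp(A,axis=0).round(4),A.mean(0).round(4))
print('top z',Q[:,2][np.isfinite(Q[:,2])].max())
# collar edge circle r=24: wrist + spline points: fit yaw & centre by template
S=Q[(Q[:,2]>.163)&(Q[:,2]<.1885)][:,:2]; T=Q[(Q[:,2]>.187)&(Q[:,2]<.1905)][:,:2]
S=np.vstack([S,T])
def sd(p,X): # distance to outline of splined section
    d=X-p[:2];c,s_=np.cos(p[2]),np.sin(p[2]);d=d@np.array([[c,-s_],[s_,c]])
    a=np.arctan2(d[:,1],d[:,0]);a=(a+np.pi/6)%(np.pi/3)-np.pi/6;r=np.hypot(*d.T);x,y=r*np.cos(a),r*np.sin(a)
    bx=np.maximum(x-.017,np.abs(y)-.0025);return np.minimum(np.abs(r-.0105) if 0 else r-.0105,bx)
from itertools import product
best=[]
for n,X,f in(('side surf',Q[(Q[:,2]>.163)&(Q[:,2]<.185)][:,:2],lambda q,X:sd(q,X)),('tops',T,lambda q,X:np.maximum(sd(q,X),0))):
  c=[]
  for y0 in range(0,60,5):
    r=least_squares(lambda q:np.r_[f(q,X)/.001,0.3*(q[:2]-[.5905,.148])/.001],[.5905,.148,np.radians(y0)],loss='soft_l1',x_scale=[.001,.001,.1]);c.append((r.cost/len(X),(r.x*[1,1,57.3]).round(4)))
  c.sort(key=lambda k:k[0]);print(n,len(X),[(round(k[0],4),k[1].tolist(),k[1][2]%60) for k in c[:12:3]])
# teeth of held handle: hub top ring in the tool frame
R=np.array(s['orientation']);p=np.array(s['tcp_pos'])
H=((P[240:300,250:400].reshape(-1,3))-p)@R;H=H[(H[:,2]>-.03)&(H[:,2]<-.008)];print('hub top tool z',np.median(H[:,2]),len(H),H[:,1].min(),H[:,1].max(),H[:,0].max())
i=cv2.imread('pics/w2.png');cv2.imwrite('pics/c2.png',cv2.resize(i[195:285,385:485],(800,720)[:1]+(600,) if 0 else (660,594),interpolation=2))
E
```

```text
0.15 1125 [0.5908 0.145  0.1551] [0.0469 0.0471 0.0098] [0.5818 0.1419 0.1556]
0.16 642 [0.5904 0.145  0.173 ] [0.032 0.034 0.026] [0.5847 0.1433 0.1744]
0.186 544 [0.5912 0.1451 0.189 ] [0.0329 0.0343 0.006 ] [0.5891 0.1447 0.1892]
0.194 336 [0.5906 0.145  0.2002] [0.0155 0.0173 0.0124] [0.5878 0.1439 0.1994]
top z 0.3471209198865781
side surf 552 [(np.float64(0.0431), [0.5914, 0.1452, 36.4769], np.float64(36.4769)), (np.float64(0.0431), [0.5914, 0.1452, 36.4769], np.float64(36.4769)), (np.float64(0.0431), [0.5914, 0.1452, 36.4769], np.float64(36.4769)), (np.float64(0.5807), [0.5897, 0.1435, 27.192], np.float64(27.192))]
tops 408 [(np.float64(0.0024), [0.5911, 0.145, -23.3264], np.float64(36.6736)), (np.float64(0.0024), [0.5911, 0.145, 36.678], np.float64(36.678)), (np.float64(0.0024), [0.5911, 0.145, 36.678], np.float64(36.678)), (np.float64(0.0024), [0.5911, 0.145, 36.678], np.float64(36.678))]
hub top tool z -0.015548162988485326 3729 -0.0314020990321609 0.033765974840388915 0.03660811692733873
```

View pics/c2.png

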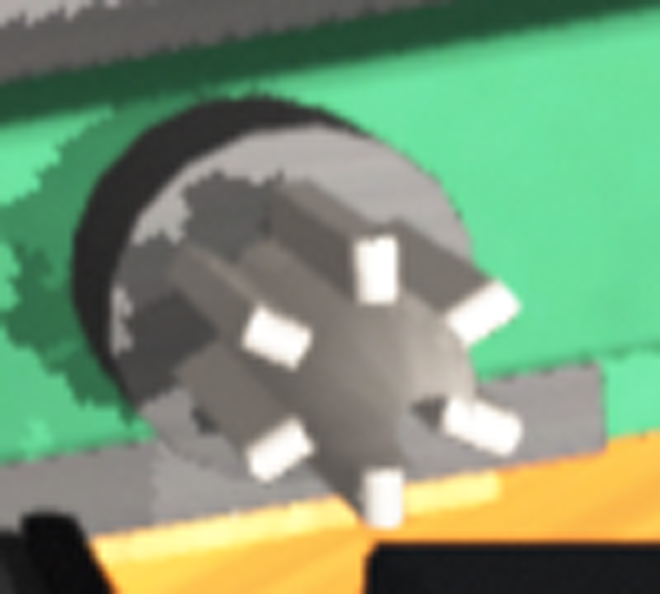

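The crop shows the six bright spline ends clearly. The fit gives the screw axis at (0.591, 0.145) with spline yaw 36.6° mod 60, matching the collar centre. I'll check where the handle sits along tool x in the grip.

```bash
python3 - <<'E'
from h import *
z=np.load('w2.npz');P=z['c'];s=monitor.sense()
R=np.array(s['orientation']);p=np.array(s['tcp_pos']);yaw=np.degrees(np.arctan2(R[1,0],R[0,0]))
L=(P-p)@R
H=L[235:420,230:420].reshape(-1,3);H=H[(abs(H[:,2]+.0157)<.002)&(abs(H[:,1])<.03)]
print('hub top x',np.percentile(H[:,0],[0,1,50,99,100]),'z',np.median(H[:,2]),len(H))
k=H[H[:,0]>.02];print('corner y mean',k[:,1].mean())
B=L[110:180,290:360].reshape(-1,3);B=B[abs(B[:,2])<.03];print('ball',B.min(0),B.max(0))
for tz in (0,):
    d=np.array([.5910,.1452])-p[:2];print('delta tool',d@R[:2,:2],'yaw',yaw,'turn world',156.6-yaw, 'tcp z',p[2])
E
```

```text
hub top x [-0.02081439 -0.01950238  0.01420068  0.02978212  0.03118209] z -0.015719807948410908 5261
corner y mean 0.0007740754803067255
ball [ 0.06099511 -0.00923731 -0.0142809 ] [ 0.08401437  0.01009051 -0.00226607]
delta tool [-0.00164744  0.08996159] yaw 149.28010692046018 turn world 7.31989307953981 tcp z 0.2873872617746189
```

Call:
arm_command(rows=[0,0.008,0,0,0,0,0,0.015,0,0,0,0,0,0.02,0,0,0,0,0,0.02,0,0,0,0,0,0.015,0,0,0,0,0,0.008,0,0,0,0,-0.0006,0.0035,0,0,0,0,0,0,0,0,0,-3.7,0,0,0,0,0,-3.6,0,0,0,0,0,0,0,0,0,0,0,0])

```text
clock: 8.28
tcp_pos: [0.5901, 0.1458, 0.2881]
orientation: [[-0.917, 0.399, -0.0], [0.399, 0.917, -0.001], [-0.0, -0.001, -1.0]]
wrist_force: [0.3, 0.3, -4.2]
grip_width: 0.0556
finger_force: 30.0
```

```bash
python3 - <<'E'
from h import *
s=monitor.sense();R=np.array(s['orientation']);p=np.array(s['tcp_pos'])
ax=p+R@[-.001,.0005,0]
print('axis',ax,'err tool',(np.array([.5910,.1452,0])-ax)@R,'yaw',np.degrees(np.arctan2(R[1,0],R[0,0])),s['wrist_force'],s['clock'])
E
```

```text
axis [0.59126283 0.14582015 0.28810874] err tool [ 1.46029450e-05 -4.35265272e-04  2.88109198e-01] yaw 156.4939534036496 [ 0.31582599  0.3167493  -4.20470668] 8.2833
```

Call:
arm_command(rows=[0,-0.0004,0.01,0,0,0,0,0,0.015,0,0,0,0,0,0.015,0,0,0,0,0,0.012,0,0,0,0,0,0.008,0,0,0,0,0,0.004,0,0,0,0,0,0.003,0,0,0,0,0,0.003,0,0,0,0,0,0.003,0,0,0,0,0,0.003,0,0,0,0,0,0,0,0,0])

```text
clock: 9.2
tcp_pos: [0.5898, 0.1465, 0.2119]
orientation: [[-0.918, 0.396, -0.0], [0.396, 0.918, -0.0], [0.0, -0.0, -1.0]]
wrist_force: [-0.5, -0.6, -4.6]
grip_width: 0.0559
finger_force: 30.0
```

No contact force with the underside about 5 mm below the spline tops, so the teeth are meshing. I'll continue down with a slight rock.

Call:
arm_command(rows=[0,0,0.003,0,0,2,0,0,0.003,0,0,-2,0,0,0.003,0,0,-2,0,0,0.003,0,0,2,0,0,0.003,0,0,0,0,0,0.003,0,0,0,0,0,0.003,0,0,0,0,0,0.002,0,0,0,0,0,0.002,0,0,0,0,0,0,0,0,0])

```text
clock: 10.03
tcp_pos: [0.5897, 0.1464, 0.1867]
orientation: [[-0.918, 0.396, -0.001], [0.396, 0.918, -0.0], [0.001, -0.0, -1.0]]
wrist_force: [-0.4, 0.4, -4.0]
grip_width: 0.0558
finger_force: 30.0
```

Call:
arm_command(rows=[0,0,0.002,0,0,0,0,0,0.001,0,0,0,0,0,0.001,0,0,0,0,0,0.001,0,0,0,0,0,0,0,0,0])

```text
clock: 10.45
tcp_pos: [0.5899, 0.1466, 0.1836]
orientation: [[-0.918, 0.396, 0.0], [0.396, 0.918, -0.001], [-0.001, -0.001, -1.0]]
wrist_force: [-3.3, -0.7, 5.3]
grip_width: 0.0557
finger_force: 30.0
```

Contact at the expected home height. I'll release and retreat upward.

Call:
arm_command(rows=[0,0,0,0,0,0,0,0,0,0,0,0,0,0,0,0,0,0,0,0,0,0,0,0,0,0,0,0,0,0,0,0,0,0,0,0,0,0,0,0,0,0,0,0,0,0,0,0], grip=-1)

```text
clock: 11.12
tcp_pos: [0.5899, 0.1466, 0.1822]
orientation: [[-0.918, 0.396, -0.0], [0.396, 0.918, -0.0], [-0.0, -0.0, -1.0]]
wrist_force: [-0.3, -0.2, 0.4]
grip_width: 0.0864
finger_force: 0.0
```

Call:
arm_command(rows=[0,0,-0.005,0,0,0,0,0,-0.01,0,0,0,0,0,-0.02,0,0,0,0,0,-0.025,0,0,0,0,0,-0.025,0,0,0,0,0,-0.025,0,0,0,0,0,-0.02,0,0,0,0,0,-0.01,0,0,0,0,0,0,0,0,0,0,0,0,0,0,0])

```text
clock: 11.95
tcp_pos: [0.5899, 0.1467, 0.3223]
orientation: [[-0.918, 0.396, 0.0], [0.396, 0.918, -0.0], [-0.0, 0.0, -1.0]]
wrist_force: [-0.0, -0.7, -0.9]
grip_width: 0.0872
finger_force: 0.0
```

```bash
python3 - <<'E'
from h import *
d=snap('wrist');b=snap('side');cv2.imwrite('pics/end.png',np.vstack([cv2.resize(d['img'],(400,300)),cv2.resize(b['img'][200:380,120:360],(400,300))]))
for n,x,sl in(('wrist',d,np.s_[:330,150:500]),('side',b,np.s_[230:360,100:320])):
    P=cloud(x)[sl].reshape(-1,3);P=P[np.hypot(P[:,0]-.591,P[:,1]-.145)<.036];H=P[(P[:,2]>.18)&(P[:,2]<.204)]
    T=P[(P[:,2]>.194)&(P[:,2]<.2035)];print(n,len(T),np.median(T[:,2]),((T.min(0)+T.max(0))/2).round(4),np.ptp(T,axis=0).round(4))
s=monitor.sense();print(s['clock'],s['tcp_pos'],s['grip_width'])
E
```

```text
wrist 2596 0.1995823989333903 [0.5913 0.1467 0.1987] [0.0591 0.0637 0.0094]
side 653 0.19783437504289453 [0.5909 0.1465 0.1987] [0.0596 0.0653 0.0094]
12.05 [0.58936457 0.1462065  0.32073366] 0.08707684836236022
```

View pics/end.png

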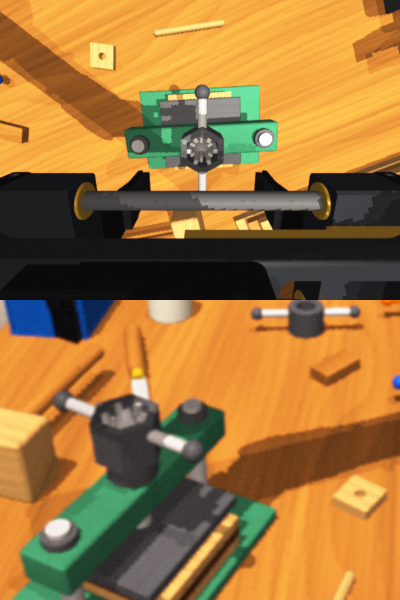

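The picture shows the handle seated level on the collar with its teeth meshed (hub top at 0.199 m, which is home), the gripper clear, and the plain handle where it was.

```bash
python3 -c "
from station import workorder;print(workorder.finish_job())"
```

```text
the job is handed in; nothing more can be done
None
```

The splined handle is home on the screw, meshed, released and at rest; its hub top measured 0.199 m, as expected when seated. The plain handle was left alone, and the job was handed in at about 12 s (no verdict returned).

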